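# Clamp the scrubbing brush and draw out its handle

### The arm

A 6-joint arm with a two-finger parallel gripper is mounted at the origin on the work surface. World frame = base frame: x ahead of the robot, y to its left, z up, the work surface at z = 0. Lengths are in m, angles in rad, forces in N, time in s.
With the tool pointing down it reaches from about 0.375 to 0.9 m from the base axis. Payload 3.1 kg.
Tool frame: the origin (TCP) lies midway between the tips of the shut fingers; the grasp point (between the pads) lies robot.grip_point_offset behind it (robot.grip_point_offset is the distance from the TCP to the grasp point, in m); z points along the fingers, y is the direction in which the jaws open and shut (so a half turn about z gives the same grasp; the last joint's range is limited). The gripper opens to 87 mm and grips with 3 to 60 N. Pads are 19 mm wide; open, the fingers measure 117 mm over their backs; the gripper's body (75 mm by 190 mm) begins 51 mm behind the grasp point.
Start: joints at [-1.48, 0.527, 1.433, -0, 1.181, -0.178], TCP at [0.167, -0.602, 0.223] pointing down, gripper open.
Joint ranges: [-3.08, 3.08], [-0.75, 2.2], [0.22, 2.44], [-1.43, 4.57], [0, 2.65], [-2.85, 2.85]. Speed limits (rad/s): [2.79, 2.79, 3.14, 3.14, 3.14, 3.14].

### API

Orientations are given as a unit quaternion [x, y, z, w].
In Python, from rig import robot, cams, hand_in gives the robot as it stands. The module is installed in compiled form; this text tells all that it offers.
- The arm moves only by the tool send_rows, never from a script. Its argument "steps" is one flat list of numbers, 5 for each row, row after row: the finger opening in m, from 0 to 0.087, then the shift along the tool's x, y, z in m, then the turn about the tool's z in rad. A call has 1 to 8 rows; each row is the pose to reach, as a shift and turn from the pose measured when the call began, along the tool's axes at that moment; what a row does not reach only later rows make up. A row lasts 1/8 s, in which the tool goes at most 62.5 mm and 10.7 degrees, less where a joint would pass 70% of its speed; a pose out of reach is approached as far as the arm can. A call with a gripper value outside its range is refused whole. The fingers move at their own pace and stop on an object; "force" is the grip in N (left out, the last holds). Time passes only in rows, so rows that repeat a pose let the fingers close. It gives the time, the measured TCP pose, the force and the opening at its end, in the units of the state.
- robot.get_obs(): the state, without advancing time (a new reading comes with each control period).
- cams.camera(name): name is "scene" or "top"; returns a dict with "color" (384x512x3 uint8, red, green, blue), "range_z" (384x512 float32, m along the optical axis (not along the pixel's ray), 0 where there is no reading), "intrinsics" (3x3 intrinsics, pixels), "extrinsics" (4x4, takes a point from camera to world coordinates). Camera axes: x right, y down, z forward; pixel columns grow to the right and rows downward; lengths in m; the calibration is good to about 2 mm. A picture is of the moment at which its call begins.
- hand_in(): hands the job in, once; it reports no verdict.
The state is a dict: "time": time; "q": joint angles; "joint_velocities": joint speeds; "joint_torque": joint torques, N m; "position": TCP position; "tool_rot": TCP orientation; "ft_force": force on the tool from outside, world axes, zero at the start; "moment": the same for the moment, N m; "grip_width": finger opening in m.
Only numpy, scipy, OpenCV 4.12 (cv2) and the standard library are available. Lean on these libraries where they do the work, as an engineer would, in place of code of your own. Each camera call takes 0.05 s, during which the arm holds its last target.

### The job

Wind the handwheel of the table clamp clockwise until its sliding jaw grips the head of the standing scrubbing brush tight against the fixed jaw. Then take the brush by its grip, squeeze the release button in and pull the handle straight up, past its first stop to its second. Finish while still holding it there at full length with the button squeezed in, the head still clamped, and the other things on the table left where they are.

Things in the scene. Friction and masses are not known exactly. Their poses are not given: they have to be found in the camera images.
- clamp: Clamp fixed to the table: plate 100 x 320 x 10 mm. Origin on the table top under the plate's centre, z up; y runs along the plate from the handwheel (on a grey housing at y = -85 mm) to the fixed dark steel jaw (face at y = +115 mm, top 40 mm above the table). Both jaws are 70 mm wide with a 6 mm lip at 31 to 40 mm height that keeps the clamped brush head from being pulled up.
- wheel_axis (a point): Point on the handwheel's vertical axis, 80 mm above the table; fixed to the clamp. The black spoked wheel is 106 mm across, its top 57 mm above the table.
- crank_peg (a point): Centre line of the wheel's upright steel crank peg, 80 mm above the table. The peg is a round bar, 16 mm across, that stands 42 mm from the wheel axis and reaches from 56 to 104 mm above the table; it is the part to wind by (a loose or firm hold from above carried round in a circle; it is round, so the hand need not turn).
- wheel (a joint): Turn of the handwheel in rad, growing clockwise seen from above, 0 to 6.6; starts between 0 and 1.6. It turns by about 2 N at the peg and stays where it is left. The jaw is shut on the brush at about 5.8 rad; then it goes no further without force. A push of 5 N at the peg clamps well.
- jaw (a joint): Travel of the sliding jaw towards the fixed jaw in m, always 0.006 per rad of the wheel; the head is clamped between both jaws at 0.035.
- jaw_face (a point): Middle of the sliding jaw's face that meets the brush head, 20 mm above the table.
- brush: Scrubbing brush standing loose on its head on the plate. Origin: centre of the head's underside, 10 mm above the table. Head 70 x 50 x 18 mm (x, y, z); its origin starts at y = 78 to 88 mm in the clamp's frame, 90 when clamped. White barrel 28 mm across. Its x axis points to the button's side, away from the robot. About 0.4 kg; unclamped, the pull to the second stop lifts it out.
- grip_center (a point): Centre of the black rubber grip atop the handle: 163 mm above the table pushed in, 273 mm fully out. Grip 26 x 24 mm (x, y), from 35 mm below this point to 25 mm above. The button, 18 x 36 mm, stands 6 mm out of its +x face at this height (32 mm over both): pinch across x to squeeze it in. The barrel's catch stands on the +x side, from 34 mm below this point down.
- button (a joint): How far the release button is pressed in, m: 0 to 0.005; pressed fully by 8 N. Pressed less than about 3 mm its hook holds the handle down after 2 mm.
- inner (a joint): How far the thin upper tube with the grip is drawn out of the middle tube, m: 0 to 0.055 (first stop). It takes 2 to 4 N, comes out first, and slides back in by itself if let go.
- mid (a joint): How far the middle tube is drawn out of the barrel, m: 0 to 0.055 (second stop, when the upper tube is out too: 110 mm in all). It takes about 7 N.
- cream_jar: White jar 60 mm across, 50 mm high, beyond the clamp; origin at its foot. To be left alone.
- dessert_pot: Small white plastic pot 68 mm across, 60 mm high, beyond the clamp; origin at its foot. To be left alone.
- pill_box: Flat white week box 32 x 150 x 23 mm, lying before the clamp; origin at its underside's centre. To be left alone.
- spoon: Steel spoon, 160 mm long, lying on the robot's right; to be left alone.
- mug: White mug 80 mm across, 92 mm high, on the robot's right; origin at its foot. To be left alone.
- gel_bottle: Clear bottle 60 mm across, 150 mm high, on the robot's left; origin at its foot. To be left alone.
- tissue_box: Cardboard box 110 x 220 x 80 mm on the robot's left; origin at its underside's centre. To be left alone.
Things that resemble listed ones, but are neither listed nor needed, are in the scene too. What is shaped like the brush but red is not meant.

How it is judged:
By the outcome, as a careful person would: the job done as asked, in the order asked, and still so for the second after the job is handed in, while the arm keeps its last pose, push and grip.
It also fails if it takes over 67 s, if anything falls off the work surface, if the arm or the gripper's body presses on something with over 40 N, if the wrist force passes 120 N, or if a joint passes its speed limit or range.

## Working session

There is one attempt and no reset: what is moved stays moved. The work goes in short steps, Python scripts to look and compute and a tool call to move; the robot and the scene stay as the last step left them, time stands still between calls to the robot, and variables do not carry over. Pictures are saved under pics/ and viewed, and the job is handed in when it is done.

Besides the shell and the picture viewer there is one more tool, called after ">>>" in YAML: its name, and indented under it one key for each argument. send_rows: Moves the arm, as the interface text tells. Its arguments: {"type":"object","properties":{"steps":{"type":"array","items":{"type":"number"}},"force":{"type":"number"}},"required":["steps"]}

```bash
mkdir -p pics
cat > h.py <<'E'
import numpy as np, cv2, pickle
from rig import robot, cams, hand_in
def snap(tag):
    out={}
    for n in ("scene","top"):
        c=cams.camera(n); out[n]=c
        cv2.imwrite(f"pics/{tag}_{n}.png",cv2.resize(c["color"][:,:,::-1],(768,576),interpolation=cv2.INTER_CUBIC))
    pickle.dump(out,open(f"{tag}.pkl","wb")); return out
def pts(c):
    K=c["intrinsics"];T=c["extrinsics"];z=c["range_z"]
    v,u=np.mgrid[:384,:512]
    P=np.stack([(u-K[0,2])/K[0,0]*z,(v-K[1,2])/K[1,1]*z,z,np.ones_like(z)],-1)@T.T
    P=P[...,:3].copy();P[z==0]=np.nan;return P
def ray(c,u,v,h):
    K=c["intrinsics"];T=c["extrinsics"]
    d=T[:3,:3]@np.array([(u-K[0,2])/K[0,0],(v-K[1,2])/K[1,1],1]);o=T[:3,3]
    return o+d*(h-o[2])/d[2]
E
python3 - <<'E'
from h import *
s=robot.get_obs()
for k,v in s.items(): print(k,np.round(v,4))
print(robot.grip_point_offset)
o=snap("a")
for n in o: print(n,o[n]["intrinsics"],np.round(o[n]["extrinsics"],3))
E
```

```text
time 0.0
q [-1.4795e+00  5.2850e-01  1.4339e+00 -1.0000e-04  1.1814e+00 -1.7850e-01]
joint_velocities [ 0.0002 -0.0006 -0.0006  0.0012  0.0004 -0.0007]
joint_torque [ 9.00000e-04 -4.40038e+01 -1.76591e+01  6.33000e-02  5.82000e-02
 -2.00000e-04]
position [ 0.1665 -0.6017  0.2216]
tool_rot [ 0.9909  0.1345  0.     -0.001 ]
ft_force [-0.7618  0.2038  0.364 ]
moment [ 0.0742  0.0075 -0.0533]
grip_width 0.0869
0.0187
scene [[353.91184119   0.         252.70828211]
 [  0.         353.91184119 195.85927777]
 [  0.           0.           1.        ]] [[-0.581  0.549 -0.6    1.27 ]
 [ 0.813  0.404 -0.419  0.485]
 [ 0.012 -0.732 -0.681  0.93 ]
 [ 0.     0.     0.     1.   ]]
top [[395.61552982   0.         252.54218233]
 [  0.         395.61552982 188.16276835]
 [  0.           0.           1.        ]] [[-0.011 -0.998  0.06   0.465]
 [-1.     0.012  0.017 -0.025]
 [-0.018 -0.06  -0.998  1.3  ]
 [ 0.     0.     0.     1.   ]]
```

View pics/a_scene.png

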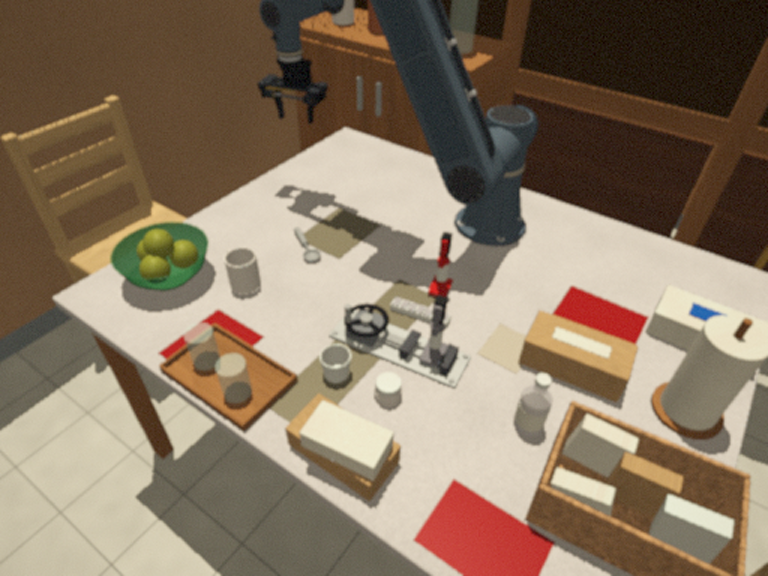

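View pics/a_top.png

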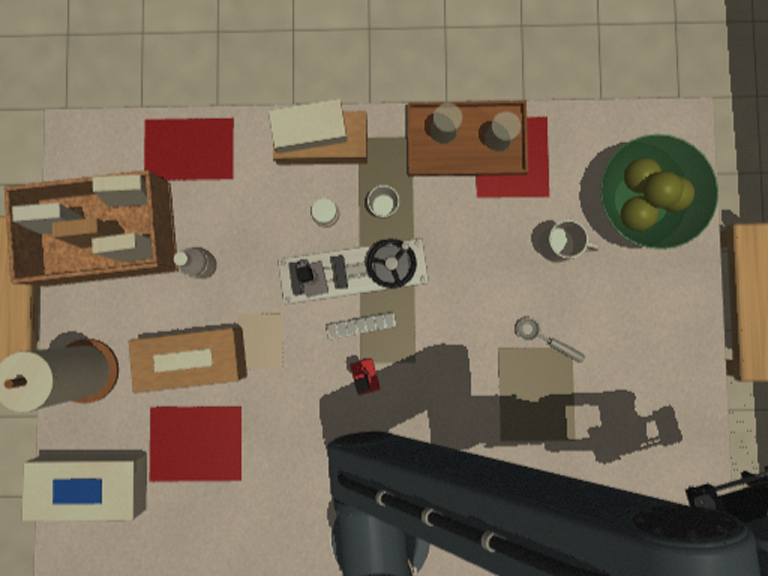

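The top view shows the wheel at about (390,263), the brush grip at (303,272), and the red lookalike brush at (365,375). The pill box lies between them. Next I'll zoom in.

Run:
```python
from h import *
o=pickle.load(open("a.pkl","rb"))
t=o["top"]["color"][140:280,170:310,::-1]; s=o["scene"]["color"][145:275,190:330,::-1]
cv2.imwrite("pics/a_zoom_t.png",cv2.resize(t,(600,600),interpolation=cv2.INTER_CUBIC))
cv2.imwrite("pics/a_zoom_s.png",cv2.resize(s,(640,594),interpolation=cv2.INTER_CUBIC))
P=pts(o["top"])
sub=P[155:205,180:290]
z=sub[...,2]
np.set_printoptions(linewidth=250)
print((z[::2,::2]*1000).astype(int))
```

```text
[[                   2                   -3                   -2 ... -9223372036854775808                    1                    0]
 [                   0                   -6                   -1 ...                   -1                    0                    0]
 [                  -4                    1                   -4 ...                    3                    5                    1]
 ...
 [                  -1                    3                    0 ...                    0                    3                    0]
 [                   0                    0                   -3 ...                   -2                   -1                   -2]
 [                  -1                    1                    1 ...                   -6                    0                    0]]<stdin>:10: RuntimeWarning: invalid value encountered in cast
```

View pics/a_zoom_t.png

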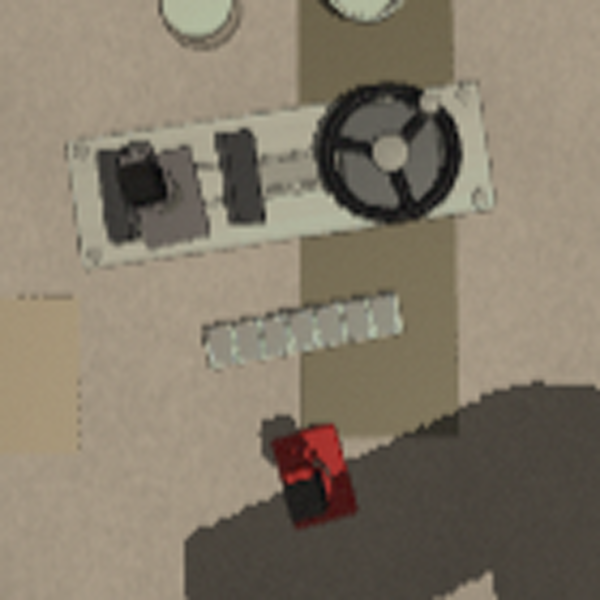

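View pics/a_zoom_s.png

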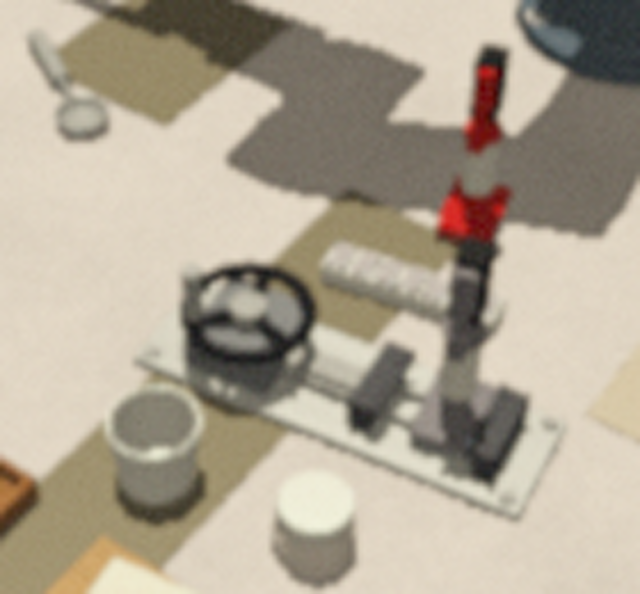

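The zoomed top view shows the plate corners, the wheel hub at (390,153), the peg at (432,100) and the grip top at (140,182). I'll turn these into positions.

Run:
```python
from h import *
o=pickle.load(open("a.pkl","rb"));c=o["top"];s=o["scene"]
f=lambda x,y,h:ray(c,170+(x+.5)*140/600-.5,140+(y+.5)*140/600-.5,h)
g=lambda x,y,h:ray(s,190+(x+.5)*140/640-.5,145+(y+.5)*130/594-.5,h)
C=np.array([f(*p,.010) for p in [(68,143),(475,80),(494,210),(88,268)]])
print("top corners",C.round(4)); print(C.mean(0), [np.linalg.norm(C[i]-C[(i+1)%4]).round(4) for i in range(4)])
D=np.array([g(*p,.010) for p in [(518,520),(135,360),(567,427)]]);print("scene corners",D.round(4))
# minAreaRect ellipse of wheel
g_=cv2.cvtColor(c["color"],cv2.COLOR_RGB2GRAY)
m=(g_<60).astype(np.uint8); m[:, :240]=0;m[:,282:]=0;m[:155]=0;m[195:]=0
cn,_=cv2.findContours(m,cv2.RETR_EXTERNAL,cv2.CHAIN_APPROX_NONE);k=max(cn,key=cv2.contourArea)
e=cv2.fitEllipse(k);print("rim",e,ray(c,*e[0],.053),"diam m",e[1][1]*(1.3-.055)/395.6)
m=(g_<60).astype(np.uint8); m[:, :195]=0;m[:,212:]=0;m[:170]=0;m[192:]=0
print("hub",f(390,153,.057))
print("peg top-view",f(432,100,.104)," scene",g(190,272,.104))
P=pts(c); 
for n,cc,(x0,x1,y0,y1),lo,hi in [("grip",c,(180,225,160,200),.165,.22),("peg",c,(262,280,155,172),.08,.115),("grip s",s,(270,310,190,235),.165,.22),("peg s",s,(225,240,195,220),.075,.115)]:
    Q=pts(cc)[y0:y1,x0:x1];b=(Q[...,2]>lo)&(Q[...,2]<hi);q=Q[b]
    vv,uu=np.nonzero(b);
    print(n,b.sum(),np.round(np.median(q,0),4),np.round(q.min(0),4),np.round(q.max(0),4), (uu.mean()+x0,vv.mean()+y0) if b.any() else 0)
```

```text
top corners [[ 0.595   0.217   0.01  ]
 [ 0.6394 -0.0953  0.01  ]
 [ 0.5397 -0.1082  0.01  ]
 [ 0.4991  0.2017  0.01  ]]
[0.56831968 0.05377936 0.01      ] [np.float64(0.3154), np.float64(0.1006), np.float64(0.3126), np.float64(0.0971)]
scene corners [[ 0.6044  0.2215  0.01  ]
 [ 0.6454 -0.0925  0.01  ]
 [ 0.5085  0.2086  0.01  ]]
rim ((260.2668151855469, 175.0648956298828), (28.771739959716797, 29.924171447753906), 133.0708465576172) [ 0.58106103 -0.02839161  0.053     ] diam m 0.09417490761489791
hub [ 0.57987696 -0.02947355  0.057     ]
peg top-view [ 0.61285152 -0.05952495  0.104     ]  scene [ 0.61835084 -0.0565409   0.104     ]
grip 100 [0.5512 0.1375 0.1868] [0.5369 0.1251 0.1686] [0.5696 0.1519 0.1917] (np.float64(201.79), np.float64(181.62))
peg 24 [ 0.6096 -0.0582  0.1031] [ 0.6033 -0.0647  0.0801] [ 0.6163 -0.0521  0.1079] (np.float64(269.7916666666667), np.float64(164.125))
grip s 95 [0.5643 0.1416 0.1849] [0.5415 0.1255 0.165 ] [0.5764 0.1518 0.1904] (np.float64(292.8105263157895), np.float64(202.23157894736843))
peg s 39 [ 0.6193 -0.055   0.0969] [ 0.6089 -0.0645  0.0751] [ 0.6238 -0.0492  0.1057] (np.float64(231.4102564102564), np.float64(206.51282051282053))
```

```bash
cat >> h.py <<'E'
from scipy.spatial.transform import Rotation as R
CY=np.array([-.136,.9907,0]);CX=np.array([.9907,.136,0]);W=np.array([.5799,-.0300,0])
def obs():
    o=robot.get_obs();Rm=R.from_quat(o["tool_rot"]).as_matrix();return o,np.array(o["position"]),Rm
def show():
    o,p,Rm=obs();x=Rm[:,0]
    print("t",round(o["time"],2),"p",p.round(4),"yawx",np.degrees(np.arctan2(x[1],x[0])).round(2),"tilt",Rm[:,2].round(4),"F",np.round(o["ft_force"],1),"w",round(o["grip_width"],4),"q",np.round(o["q"],3))
def to(P):
    o,p,Rm=obs();print("shift to",P,(Rm.T@(np.array(P)-p)).round(4))
E
python3 - <<'E'
from h import *
o=pickle.load(open("a.pkl","rb"))
for n in o:
    c=o[n];hsv=cv2.cvtColor(c["color"],cv2.COLOR_RGB2HSV);P=pts(c)
    m=((hsv[...,0]<8)|(hsv[...,0]>172))&(hsv[...,1]>150)&(P[...,2]>.02)&(P[...,0]>.3)&(P[...,0]<.6)&(np.abs(P[...,1])<.25)
    q=P[m];print(n,m.sum(),np.median(q,0).round(3),q.min(0).round(3),q.max(0).round(3))
    b=(P[...,0]>.3)&(P[...,0]<.5)&(P[...,1]>-.02)&(P[...,1]<.2)&(P[...,2]>.12)
    q=P[b];print("tall",b.sum(),np.median(q,0).round(3),q.min(0).round(3),q.max(0).round(3))
show(); to([.6106,-.0588,.20])
W_=W
print("peg r",np.array([.6106,-.0588])-W[:2])
E
```

```text
scene 119 [0.36  0.037 0.12 ] [0.332 0.011 0.02 ] [0.549 0.14  0.189]
tall 126 [0.356 0.035 0.16 ] [0.332 0.018 0.12 ] [0.372 0.044 0.18 ]
top 78 [0.358 0.032 0.112] [0.308 0.004 0.02 ] [0.375 0.059 0.174]
tall 114 [0.344 0.029 0.176] [0.328 0.016 0.121] [0.365 0.043 0.184]
t 0.1 p [ 0.1665 -0.6017  0.2217] yawx 15.46 tilt [-2.0e-04  1.9e-03 -1.0e+00] F [-0.1 -0.2  0.2] w 0.0869 q [-1.48   0.528  1.434  0.     1.181 -0.179]
shift to [0.6106, -0.0588, 0.2] [ 0.5727 -0.4049  0.0226]
peg r [ 0.0307 -0.0288]
```

>>> send_rows:
  steps: [0.05,0.049,-0.0346,0,-0.18,0.05,0.098,-0.0692,0,-0.36,0.05,0.147,-0.1038,0,-0.54,0.05,0.196,-0.1384,0,-0.72,0.05,0.245,-0.173,0,-0.9,0.05,0.294,-0.2076,0,-1.08,0.05,0.343,-0.2422,0,-1.26,0.05,0.392,-0.2768,0,-1.437]
  force: 20

```text
time: 1.1
position: [0.4715, -0.2287, 0.2221]
tool_rot: [0.655, 0.755, 0.001, -0.001]
ft_force: [0.5, -0.1, 0.5]
grip_width: 0.0505
```

```bash
python3 -c "
from h import *
show(); to([.6106,-.0588,.17])"
```

```text
t 1.1 p [ 0.4715 -0.2287  0.2221] yawx 98.12 tilt [-4.0e-04  2.1e-03 -1.0e+00] F [ 0.5 -0.1  0.5] w 0.0505 q [-0.666  0.393  1.684  0.002  1.066 -0.808]
shift to [0.6106, -0.0588, 0.17] [0.1485 0.1617 0.0524]
```

>>> send_rows:
  steps: [0.05,0.037,0.04,0,0,0.05,0.074,0.081,0,0,0.05,0.111,0.121,0.02,0,0.05,0.1485,0.1617,0.052,0,0.05,0.1485,0.1617,0.062,0,0.05,0.1485,0.1617,0.062,0]

```text
time: 1.85
position: [0.6092, -0.0586, 0.159]
tool_rot: [0.655, 0.756, -0.0, -0.002]
ft_force: [-0.3, -1.1, 0.1]
grip_width: 0.0503
```

```bash
python3 -c "
from h import *
show(); to([.6106,-.0588,.066]);o=snap('b')
s=o['scene']['color'][110:260,170:330,::-1]
cv2.imwrite('pics/b_z.png',cv2.resize(s,(640,600),interpolation=cv2.INTER_CUBIC))"
```

```text
t 1.85 p [ 0.6092 -0.0586  0.159 ] yawx 98.17 tilt [-0.0042  0.0025 -1.    ] F [-0.3 -1.1  0.1] w 0.0503 q [-2.790e-01  5.870e-01  1.523e+00  1.000e-03  1.036e+00 -4.220e-01]
shift to [0.6106, -0.0588, 0.066] [-0.0007  0.0017  0.093 ]
```

View pics/b_z.png

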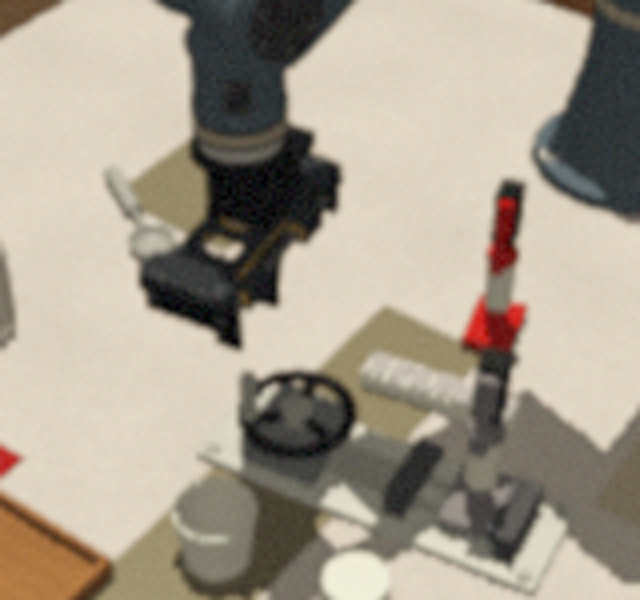

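View pics/b_top.png

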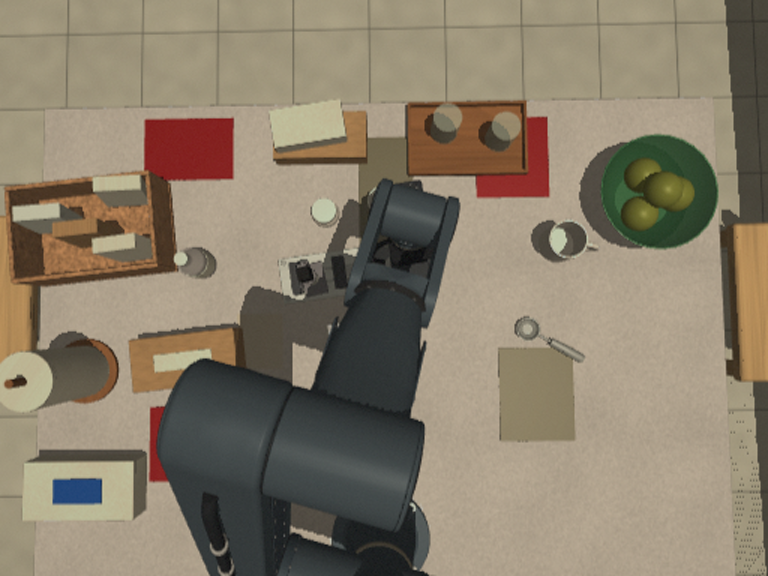

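```bash
python3 -c "
from h import *
s=pickle.load(open('b.pkl','rb'))['scene']
T=np.linalg.inv(s['extrinsics']);K=s['intrinsics']
for P in [(.6092,-.0586,.104),(.6092,-.0586,.159),(.6092,-.0586,.06),(.5799,-.03,.057)]:
    c=T@np.array([*P,1]);u=K@c[:3]/c[2];print(P,((u[:2]-[170,110])*4+1.5).round(0))
"
```

```text
(0.6092, -0.0586, 0.104) [251. 371.]
(0.6092, -0.0586, 0.159) [249. 322.]
(0.6092, -0.0586, 0.06) [252. 408.]
(0.5799, -0.03, 0.057) [299. 405.]
```

>>> send_rows:
  steps: [0.05,0,0.001,0.03,0,0.05,0,0.001,0.06,0,0.05,0,0.001,0.09,0,0.05,0,0.001,0.09,0,0.0,0,0.001,0.09,0,0.0,0,0.001,0.09,0,0.0,0,0.001,0.09,0]
  force: 15

```text
time: 2.82
position: [0.6118, -0.0599, 0.0722]
tool_rot: [0.656, 0.755, 0.001, 0.0]
ft_force: [0.6, 0.9, -0.7]
grip_width: 0.0277
```

```bash
cat >> h.py <<'E'
def arc(deg0,deg1,n,rad=.042,dz=0,c=W):
    """tool shifts for a clockwise arc by absolute angles deg"""
    o,p,Rm=obs()
    for a in np.radians(np.linspace(deg0,deg1,n+1)[1:]):
        P=np.array([c[0]+rad*np.cos(a),c[1]+rad*np.sin(a),p[2]])
        print(np.degrees(a).round(1),(Rm.T@(P-p)).round(4)[:2])
def ang():
    o,p,Rm=obs();d=(p-W)[:2];print("peg ang",np.degrees(np.arctan2(d[1],d[0])).round(1),"rad",np.hypot(*d).round(4))
E
python3 -c "
from h import *
show();ang();arc(-43,-43-120,8)"
```

```text
t 2.83 p [ 0.6118 -0.0599  0.0722] yawx 98.04 tilt [ 0.0018  0.001  -1.    ] F [ 0.6  0.9 -0.7] w 0.0277 q [-0.28   0.709  1.576  0.002  0.855 -0.422]
peg ang -43.2 rad 0.0438
-58.0 [-0.0043 -0.0104]
-73.0 [-0.0074 -0.0209]
-88.0 [-0.0077 -0.0318]
-103.0 [-0.0051 -0.0425]
-118.0 [ 0.0001 -0.0521]
-133.0 [ 0.0077 -0.0601]
-148.0 [ 0.017  -0.0658]
-163.0 [ 0.0276 -0.0689]
```

>>> send_rows:
  steps: [0.0,0,0,0.003,0,0.0,0,0,0.003,0,0.0,0,0,0.003,0,0.0,0,0,0.003,0]

```text
time: 3.32
position: [0.6134, -0.0602, 0.0699]
tool_rot: [0.656, 0.755, 0.002, 0.002]
ft_force: [4.2, 0.5, 3.2]
grip_width: 0.0154
```

```bash
python3 -c "
from h import *
show();ang();arc(-43,-43-120,8)"
```

```text
t 3.33 p [ 0.6134 -0.0602  0.0699] yawx 98.03 tilt [ 5.2e-03  3.0e-04 -1.0e+00] F [4.2 0.5 3.2] w 0.0154 q [-0.28   0.713  1.576  0.002  0.848 -0.422]
peg ang -42.1 rad 0.0451
-58.0 [-0.0038 -0.0119]
-73.0 [-0.0069 -0.0224]
-88.0 [-0.0071 -0.0333]
-103.0 [-0.0046 -0.044 ]
-118.0 [ 0.0007 -0.0536]
-133.0 [ 0.0082 -0.0616]
-148.0 [ 0.0176 -0.0673]
-163.0 [ 0.0281 -0.0704]
```

```bash
sed -i 's/W=np.array(\[.5799,-.0300,0\])/W=np.array([.5815,-.0305,0])/' h.py; python3 -c "
from h import *
ang();arc(-43,-43-96,8)"
```

```text
peg ang -43.0 rad 0.0436
-55.0 [-0.0035 -0.0084]
-67.0 [-0.0067 -0.0166]
-79.0 [-0.008  -0.0252]
-91.0 [-0.0076 -0.034 ]
-103.0 [-0.0053 -0.0425]
-115.0 [-0.0013 -0.0503]
-127.0 [ 0.0042 -0.0571]
-139.0 [ 0.0111 -0.0627]
```

>>> send_rows:
  steps: [0,-0.0035,-0.0084,0,0,0,-0.0067,-0.0166,0,0,0,-0.008,-0.0252,0,0,0,-0.0076,-0.034,0,0,0,-0.0053,-0.0425,0,0,0,-0.0013,-0.0503,0,0,0,0.0042,-0.0571,0,0,0,0.0111,-0.0627,0,0]

```text
time: 4.32
position: [0.5524, -0.0601, 0.0699]
tool_rot: [0.656, 0.755, 0.003, 0.005]
ft_force: [5.2, -3.9, -1.3]
grip_width: 0.0154
```

```bash
python3 -c "
from h import *
show();ang();arc(-139,-139-96,8)"
```

```text
t 4.33 p [ 0.5524 -0.0601  0.0699] yawx 97.98 tilt [ 0.0113 -0.0029 -0.9999] F [ 5.2 -3.9 -1.3] w 0.0154 q [-3.100e-01  6.560e-01  1.739e+00  1.000e-03  7.350e-01 -4.500e-01]
peg ang -134.6 rad 0.0415
-151.0 [ 0.0102 -0.0062]
-163.0 [ 0.0187 -0.0085]
-175.0 [ 0.0274 -0.009 ]
-187.0 [ 0.0361 -0.0076]
-199.0 [ 0.0443 -0.0045]
-211.0 [0.0517 0.0003]
-223.0 [0.0579 0.0065]
-235.0 [0.0627 0.0139]
```

>>> send_rows:
  steps: [0,0.0102,-0.0062,0,0,0,0.0187,-0.0085,0,0,0,0.0274,-0.009,0,0,0,0.0361,-0.0076,0,0,0,0.0443,-0.0045,0,0,0,0.0517,0.0003,0,0,0,0.0579,0.0065,0,0,0,0.0627,0.0139,0,0]

```text
time: 5.32
position: [0.5483, 0.0057, 0.0693]
tool_rot: [0.656, 0.755, -0.003, -0.003]
ft_force: [-13.0, 2.9, 15.1]
grip_width: 0.0153
```

```bash
python3 -c "
from h import *
show();ang();arc(-235,-235-80,8)"
```

```text
t 5.33 p [0.5483 0.0057 0.0693] yawx 97.98 tilt [-8.6e-03  3.0e-04 -1.0e+00] F [-13.    2.9  15.1] w 0.0153 q [-0.193  0.656  1.742 -0.002  0.752 -0.33 ]
peg ang 132.5 rad 0.0491
-245.0 [-0.0003  0.0155]
-255.0 [0.0013 0.0227]
-265.0 [0.0015 0.03  ]
-275.0 [0.0005 0.0372]
-285.0 [-0.0017  0.0442]
-295.0 [-0.0052  0.0507]
-305.0 [-0.0097  0.0564]
-315.0 [-0.0151  0.0613]
```

```bash
python3 -c "
from h import *
show();o=snap('c')
s=o['scene']['color'][130:260,190:330,::-1]
cv2.imwrite('pics/c_z.png',cv2.resize(s,(640,594),interpolation=cv2.INTER_CUBIC))"
```

```text
t 5.33 p [0.5483 0.0057 0.0693] yawx 97.98 tilt [-8.6e-03  3.0e-04 -1.0e+00] F [-13.    2.9  15.1] w 0.0153 q [-0.193  0.656  1.742 -0.002  0.752 -0.33 ]
```

View pics/c_z.png

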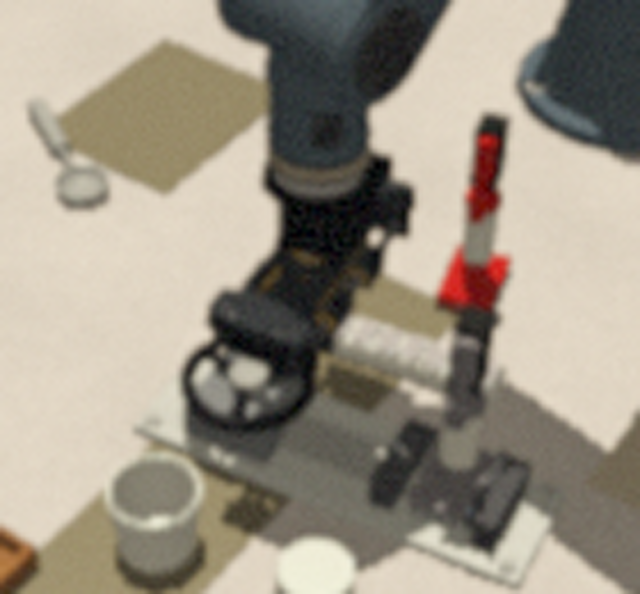

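>>> send_rows:
  steps: [0.05,0,0,0,0,0.05,0,0,0,0,0.05,0,0,-0.01,0,0.05,0,0,-0.05,0,0.05,0,0,-0.09,0,0.05,-0.06,0,-0.1,0,0.05,-0.12,0,-0.1,0,0.05,-0.14,0,-0.1,0]

```text
time: 6.42
position: [0.5701, -0.1358, 0.1699]
tool_rot: [0.657, 0.753, -0.002, -0.002]
ft_force: [0.3, 1.4, -1.2]
grip_width: 0.0499
```

```bash
python3 -c "
from h import *
show();o=snap('d')
s=o['scene']['color'][130:260,190:330,::-1]
cv2.imwrite('pics/d_z.png',cv2.resize(s,(640,594),interpolation=cv2.INTER_CUBIC))
s=o['top']['color'][140:280,170:310,::-1]
cv2.imwrite('pics/d_t.png',cv2.resize(s,(600,600),interpolation=cv2.INTER_CUBIC))"
```

```text
t 6.42 p [ 0.5701 -0.1358  0.1699] yawx 97.78 tilt [-4.5e-03 -3.0e-04 -1.0e+00] F [ 0.3  1.4 -1.2] w 0.0499 q [-0.423  0.542  1.581 -0.003  1.022 -0.558]
```

View pics/d_z.png

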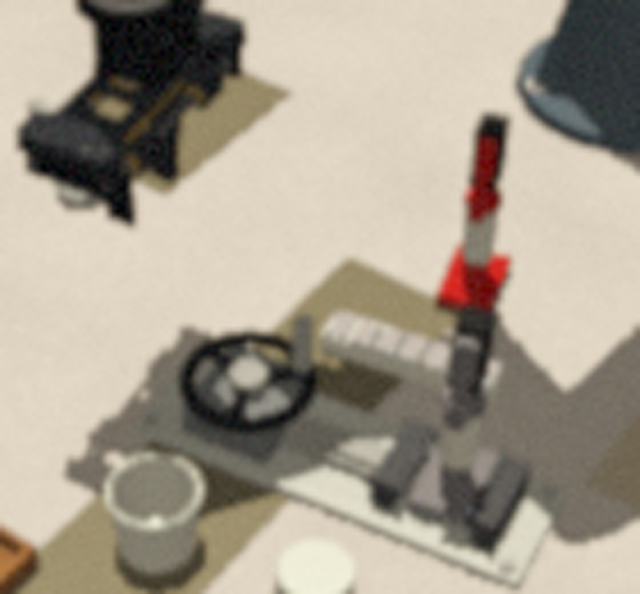

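View pics/d_t.png

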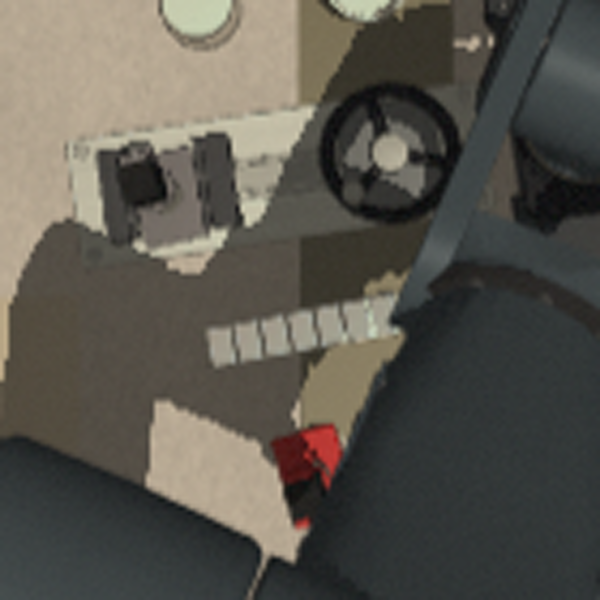

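```bash
python3 -c "
from h import *
o=pickle.load(open('d.pkl','rb'));c=o['top'];s=o['scene']
f=lambda x,y,h:ray(c,170+(x+.5)*140/600-.5,140+(y+.5)*140/600-.5,h)
g=lambda x,y,h:ray(s,190+(x+.5)*140/640-.5,130+(y+.5)*130/594-.5,h)
print(f(352,188,.104),g(303,320,.104),g(302,368,.06),'hub',f(391,152,.057),g(249,371,.057))
for n,cc,(x0,x1,y0,y1) in [('t',c,(244,262,175,190)),('s',s,(250,262,195,212))]:
    Q=pts(cc)[y0:y1,x0:x1].reshape(-1,3);q=Q[(Q[:,2]>.075)&(Q[:,2]<.11)];print(n,len(q),np.median(q,0),q.min(0),q.max(0))
"
```

```text
[ 0.55101534 -0.0021319   0.104     ] [ 0.55172042 -0.00257378  0.104     ] [0.55695963 0.00117929 0.06      ] hub [ 0.58060605 -0.03021801  0.057     ] [ 0.58084478 -0.03101688  0.057     ]
t 22 [ 0.54658937 -0.00282297  0.10330969] [ 0.54025856 -0.00888313  0.09425723] [0.55268899 0.00328494 0.10646734]
s 32 [ 5.56316318e-01 -4.48343829e-04  9.65511915e-02] [ 0.54834897 -0.01041595  0.07653294] [0.56081886 0.00369017 0.10564961]
```

```bash
sed -i 's/W=np.array(\[.5815,-.0305,0\])/W=np.array([.5807,-.0305,0])/' h.py; python3 -c "
from h import *
to([.5497,-.0025,.068])"
```

```text
shift to [0.5497, -0.0025, 0.068] [ 0.1331 -0.0011  0.1013]
```

>>> send_rows:
  steps: [0.05,0.045,-0.001,0,0,0.05,0.09,-0.001,0,0,0.05,0.133,-0.001,0,0,0.05,0.133,-0.001,0.01,0,0.05,0.133,-0.001,0.05,0,0.05,0.133,-0.001,0.09,0,0.03,0.133,-0.001,0.101,0,0.0,0.133,-0.001,0.103,0]
  force: 35

```text
time: 7.52
position: [0.5496, -0.0025, 0.0659]
tool_rot: [0.657, 0.753, -0.002, -0.003]
ft_force: [0.8, 0.1, 0.6]
grip_width: 0.0372
```

>>> send_rows:
  steps: [0,0,0,0,0,0,0,0,0,0,0,0,0,0,0,0,0,0,0,0]

```text
time: 8.02
position: [0.5503, -0.0027, 0.0671]
tool_rot: [0.657, 0.753, -0.001, -0.002]
ft_force: [-0.5, -0.9, 6.2]
grip_width: 0.0152
```

```bash
python3 -c "
from h import *
show();ang();arc(138,138-70,8)"
```

```text
t 8.03 p [ 0.5503 -0.0027  0.0671] yawx 97.78 tilt [-5.4e-03  8.0e-04 -1.0e+00] F [-0.5 -0.9  6.2] w 0.0152 q [-0.208  0.66   1.741 -0.     0.746 -0.343]
peg ang 137.6 rad 0.0412
129.2 [0.0042 0.0044]
120.5 [0.0071 0.0101]
111.8 [0.0091 0.0162]
103.0 [0.0102 0.0225]
94.2 [0.0102 0.029 ]
85.5 [0.0094 0.0353]
76.8 [0.0075 0.0414]
68.0 [0.0048 0.0472]
```

>>> send_rows:
  steps: [0,0.0042,0.0044,0,0,0,0.0071,0.0101,0,0,0,0.0091,0.0162,0,0,0,0.0102,0.0225,0,0,0,0.0102,0.029,0,0,0,0.0094,0.0353,0,0,0,0.0075,0.0414,0,0,0,0.0075,0.0414,0,0]

```text
time: 9.02
position: [0.5836, 0.015, 0.0665]
tool_rot: [0.659, 0.752, -0.003, -0.01]
ft_force: [-9.4, 10.6, 8.5]
grip_width: 0.0153
```

```bash
python3 -c "
from h import *
show();ang();arc(76.8,76.8-64,8)"
```

```text
t 9.03 p [0.5836 0.015  0.0665] yawx 97.6 tilt [-0.0193  0.0085 -0.9998] F [-9.4 10.6  8.5] w 0.0153 q [-0.168  0.695  1.644  0.007  0.824 -0.306]
peg ang 86.4 rad 0.0456
68.8 [-0.0079  0.0114]
60.8 [-0.0111  0.0163]
52.8 [-0.0149  0.0207]
44.8 [-0.0193  0.0246]
36.8 [-0.0242  0.0278]
28.8 [-0.0295  0.0303]
20.8 [-0.0351  0.032 ]
12.8 [-0.0409  0.0329]
```

>>> send_rows:
  steps: [0,-0.002,0.006,0,0,0,-0.004,0.011,0,0,0,-0.006,0.0155,0,0,0,-0.0085,0.0195,0,0,0,-0.0085,0.0195,0,0]

```text
time: 9.65
position: [0.5998, 0.0123, 0.0662]
tool_rot: [0.659, 0.752, -0.004, -0.015]
ft_force: [-7.2, 7.7, 7.3]
grip_width: 0.0152
```

```bash
python3 -c "
from h import *
show();ang();o=snap('e')
s=o['scene']['color'][130:260,190:330,::-1]
cv2.imwrite('pics/e_z.png',cv2.resize(s,(640,594),interpolation=cv2.INTER_CUBIC))
s=o['top']['color'][140:280,170:310,::-1]
cv2.imwrite('pics/e_t.png',cv2.resize(s,(600,600),interpolation=cv2.INTER_CUBIC))"
```

```text
t 9.65 p [0.5998 0.0123 0.0662] yawx 97.45 tilt [-0.0281  0.0137 -0.9995] F [-7.2  7.7  7.3] w 0.0152 q [-0.17   0.713  1.594  0.011  0.865 -0.308]
peg ang 66.0 rad 0.0468
```

View pics/e_z.png

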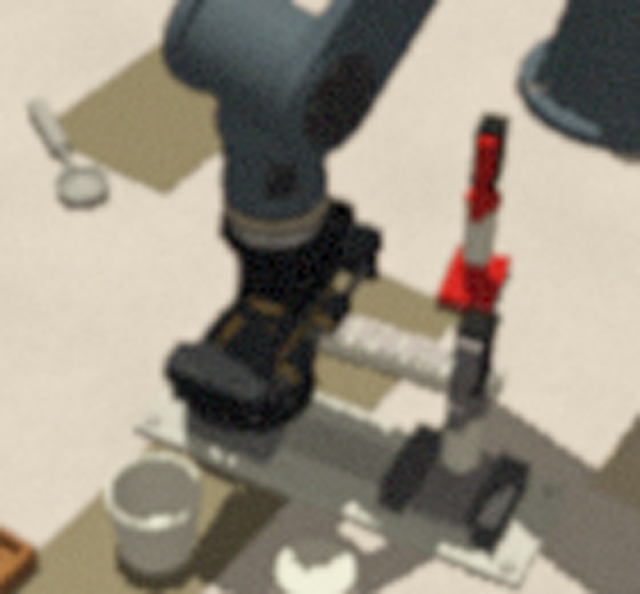

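View pics/e_t.png

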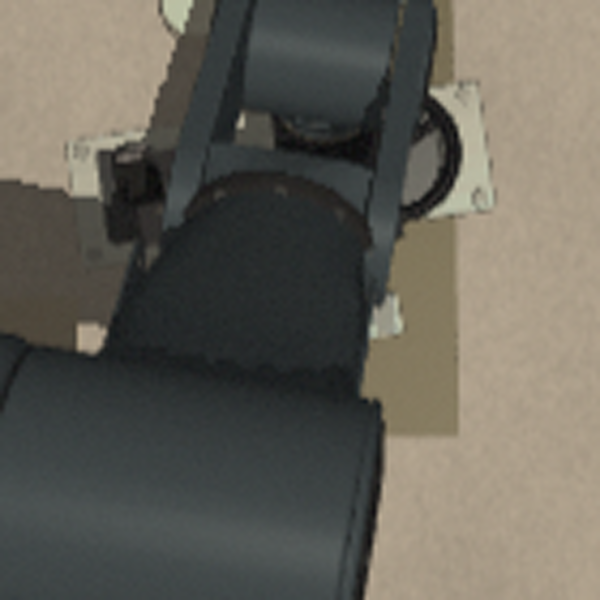

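```bash
python3 -c "
from h import *
arc(62,62-56,8,.043)"
```

```text
55.0 [-0.0083  0.0046]
48.0 [-0.012   0.0082]
41.0 [-0.0162  0.0114]
34.0 [-0.0208  0.014 ]
27.0 [-0.0256  0.0161]
20.0 [-0.0306  0.0175]
13.0 [-0.0358  0.0183]
6.0 [-0.0411  0.0185]
```

>>> send_rows:
  steps: [0,-0.005,0.0055,0,0,0,-0.0095,0.0095,0,0,0,-0.0145,0.0125,0,0,0,-0.0195,0.0145,0,0,0,-0.025,0.016,0,0,0,-0.025,0.016,0,0]

```text
time: 10.5
position: [0.6175, -0.0066, 0.0659]
tool_rot: [0.661, 0.751, -0.002, -0.018]
ft_force: [-4.3, 9.9, 6.1]
grip_width: 0.0153
```

```bash
python3 -c "
from h import *
show();ang();arc(27,27-56,8,.043)
o=snap('f')
s=o['scene']['color'][130:260,190:330,::-1]
cv2.imwrite('pics/f_z.png',cv2.resize(s,(640,594),interpolation=cv2.INTER_CUBIC))"
```

```text
t 10.5 p [ 0.6175 -0.0066  0.0659] yawx 97.27 tilt [-0.0301  0.02   -0.9993] F [-4.3  9.9  6.1] w 0.0153 q [-0.198  0.731  1.545  0.017  0.899 -0.337]
peg ang 33.0 rad 0.0439
20.0 [-0.0096  0.0024]
13.0 [-0.0148  0.0032]
6.0 [-0.02    0.0034]
-1.0 [-0.0252  0.003 ]
-8.0 [-0.0304  0.0019]
-15.0 [-0.0354  0.0002]
-22.0 [-0.0401 -0.0021]
-29.0 [-0.0445 -0.0049]
```

View pics/f_z.png

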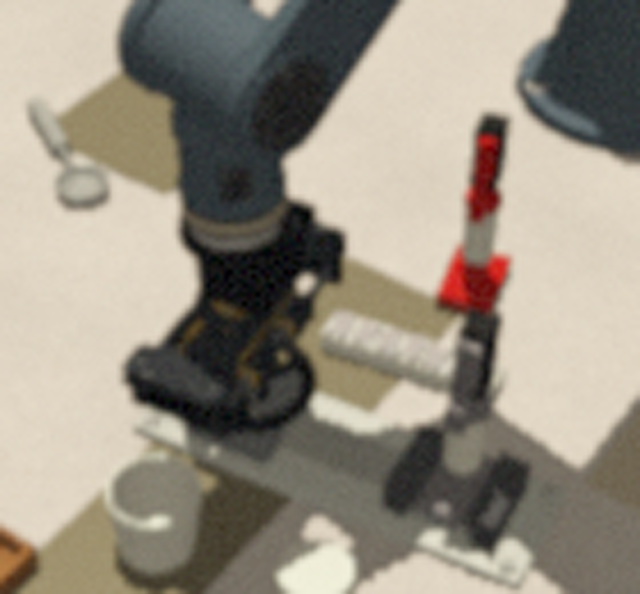

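>>> send_rows:
  steps: [0,-0.005,0.0025,0,0,0,-0.01,0.0035,0,0,0,-0.015,0.004,0,0,0,-0.02,0.004,0,0,0,-0.025,0.0035,0,0,0,-0.025,0.0035,0,0]

```text
time: 11.35
position: [0.6208, -0.0146, 0.0658]
tool_rot: [0.663, 0.748, 0.005, -0.029]
ft_force: [-2.5, 40.2, 10.2]
grip_width: 0.0153
```

```bash
python3 -c "
from h import *
show();ang();arc(-1,-1-56,8,.043)
"
```

```text
t 11.35 p [ 0.6208 -0.0146  0.0658] yawx 96.89 tilt [-0.0363  0.0457 -0.9983] F [-2.5 40.2 10.2] w 0.0153 q [-0.222  0.737  1.53   0.046  0.921 -0.371]
peg ang 21.6 rad 0.0431
-8.0 [-0.022  -0.0002]
-15.0 [-0.0269 -0.0018]
-22.0 [-0.0317 -0.0041]
-29.0 [-0.0361 -0.0069]
-36.0 [-0.0401 -0.0102]
-43.0 [-0.0438 -0.014 ]
-50.0 [-0.0469 -0.0183]
-57.0 [-0.0495 -0.0228]
```

>>> send_rows:
  steps: [0,0,0,0,0,0,0,0,0,0]

```text
time: 11.6
position: [0.6182, -0.0097, 0.0658]
tool_rot: [0.662, 0.748, 0.006, -0.033]
ft_force: [-5.2, 10.2, 3.9]
grip_width: 0.0152
```

```bash
python3 -c "
from h import *
show();ang()
o=snap('g')
s=o['scene']['color'][130:260,190:330,::-1]
cv2.imwrite('pics/g_z.png',cv2.resize(s,(640,594),interpolation=cv2.INTER_CUBIC))
"
```

```text
t 11.6 p [ 0.6182 -0.0097  0.0658] yawx 96.91 tilt [-0.0412  0.052  -0.9978] F [-5.2 10.2  3.9] w 0.0152 q [-0.217  0.736  1.533  0.052  0.924 -0.371]
peg ang 29.0 rad 0.0429
```

View pics/g_z.png

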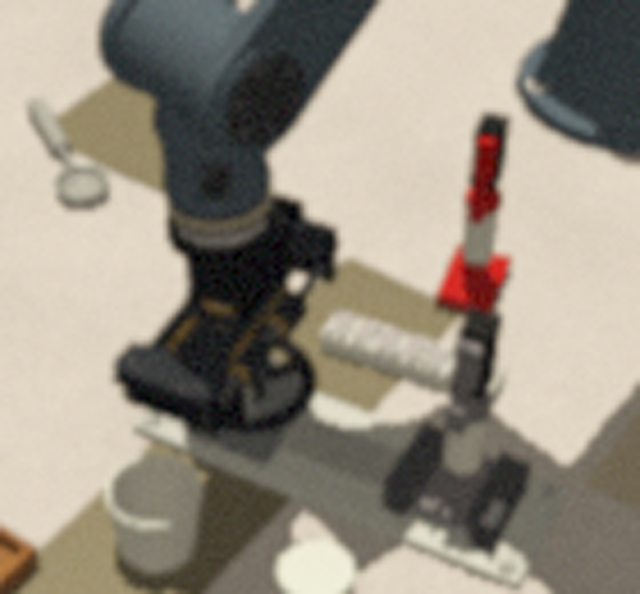

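>>> send_rows:
  steps: [0.05,-0.003,0,0,0,0.05,-0.003,0,0,0,0.05,-0.003,0,0,0]

```text
time: 12.08
position: [0.619, -0.0133, 0.0656]
tool_rot: [0.663, 0.748, 0.006, -0.033]
ft_force: [0.5, 0.8, -0.5]
grip_width: 0.0376
```

```bash
python3 -c "
from h import *
show();ang();o,p,Rm=obs();print((Rm.T@np.array([0,0,.1])).round(4),(Rm.T@np.array([0,-.12,0])).round(4))
"
```

```text
t 12.07 p [ 0.619  -0.0133  0.0656] yawx 96.81 tilt [-0.0405  0.0525 -0.9978] F [ 0.5  0.8 -0.5] w 0.0376 q [-0.223  0.737  1.531  0.053  0.925 -0.376]
peg ang 24.2 rad 0.042
[ 0.0057 -0.0034 -0.0998] [-0.119  -0.0144 -0.0063]
```

>>> send_rows:
  steps: [0.05,0.0017,-0.001,-0.03,0,0.05,0.004,-0.002,-0.07,0,0.05,0.0057,-0.0034,-0.1,0,0.05,-0.05,-0.008,-0.103,0,0.05,-0.113,-0.018,-0.106,0,0.05,-0.113,-0.018,-0.106,0]

```text
time: 12.82
position: [0.6192, -0.1386, 0.1657]
tool_rot: [0.666, 0.746, 0.006, -0.031]
ft_force: [-0.4, 0.1, 0.1]
grip_width: 0.0501
```

```bash
python3 -c "
from h import *
show()
o=snap('i')
s=o['scene']['color'][130:260,190:330,::-1]
cv2.imwrite('pics/i_z.png',cv2.resize(s,(640,594),interpolation=cv2.INTER_CUBIC))
s=o['top']['color'][140:280,170:310,::-1]
cv2.imwrite('pics/i_t.png',cv2.resize(s,(600,600),interpolation=cv2.INTER_CUBIC))
"
```

```text
t 12.82 p [ 0.6192 -0.1386  0.1657] yawx 96.45 tilt [-0.0384  0.0503 -0.998 ] F [-0.4  0.1  0.1] w 0.0501 q [-0.411  0.625  1.421  0.034  1.151 -0.539]
```

View pics/i_z.png

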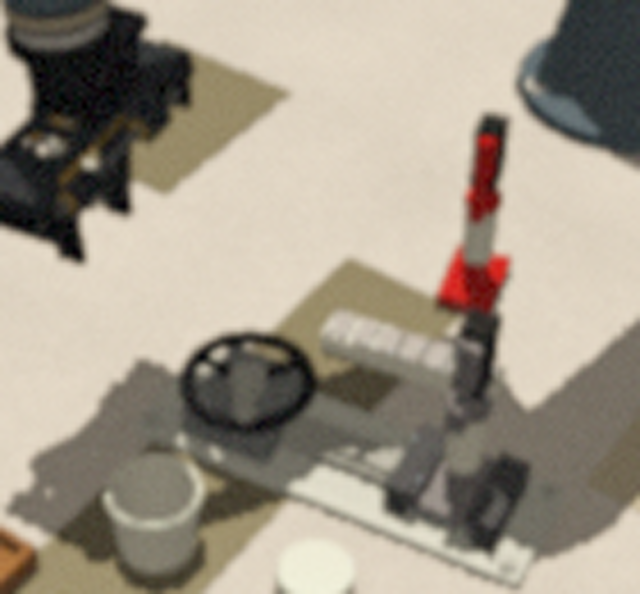

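View pics/i_t.png

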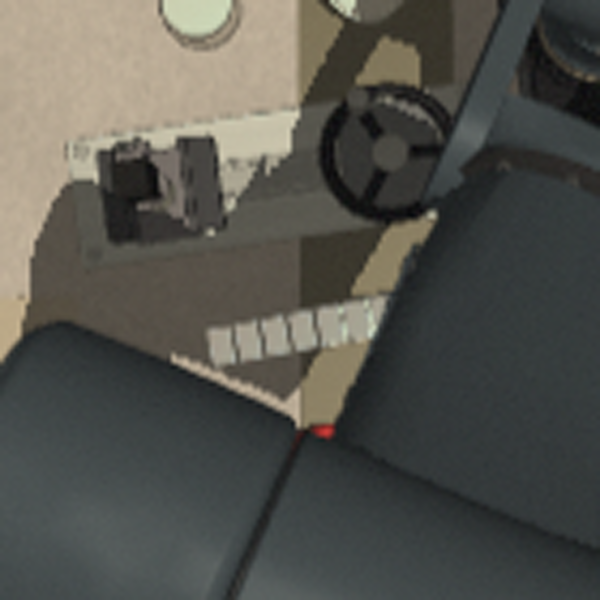

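```bash
python3 -c "
from h import *
o=pickle.load(open('i.pkl','rb'));c=o['top'];s=o['scene']
f=lambda x,y,h:ray(c,170+(x+.5)*140/600-.5,140+(y+.5)*140/600-.5,h)
g=lambda x,y,h:ray(s,190+(x+.5)*140/640-.5,130+(y+.5)*130/594-.5,h)
for n,cc,(x0,x1,y0,y1) in [('t',c,(244,270,155,200)),('s',s,(228,262,195,225))]:
    Q=pts(cc)[y0:y1,x0:x1];b=(Q[...,2]>.078)&(Q[...,2]<.11);q=Q[b];print(n,len(q),np.median(q,0),q.min(0),q.max(0),np.argwhere(b).mean(0)+[y0,x0])
a,b=pts(pickle.load(open('a.pkl','rb'))['top']),pts(c)
C0=W+.085*CY; C0[2]=0
for P in (a,b):
  L=(P-C0)@np.stack([CX,CY,[0,0,1]]).T
  for lo,hi in ((-30,-18),(18,32)):
    m=(L[...,0]*1e3>lo)&(L[...,0]*1e3<hi)&(L[...,1]>.0)&(L[...,1]<.15)&(L[...,2]<.06)
    q=L[m];q=q[np.argsort(q[:,1])];k=(q[:,1]*1e3//4).astype(int)
    print([(int(i*4+2),int(np.median(q[k==i,2])*1e3)) for i in np.unique(k)])
"
```

```text
t 24 [ 0.61368715 -0.00654109  0.10118057] [ 0.60678097 -0.01271895  0.08021868] [ 6.20045743e-01 -3.19678290e-05  1.06253841e-01] [163.16666667 252.95833333]
s 41 [ 0.62271962 -0.00511789  0.09757733] [ 0.61358841 -0.014118    0.07836107] [6.28002493e-01 2.55816210e-04 1.07020691e-01] [213. 243.]
[(2, 10), (6, 9), (10, 9), (14, 9), (18, 35), (22, 41), (26, 40), (30, 41), (34, 40), (38, 39), (42, 39), (46, 10), (50, 12), (54, 10), (58, 11), (62, 23), (66, 26), (70, 26), (74, 25), (78, 29), (82, 29), (86, 28), (90, 27), (94, 26), (98, 27), (102, 28), (106, 28), (110, 32), (114, 38), (118, 36), (122, 38), (126, 39), (130, 41), (134, 39), (138, 11), (142, 9), (146, 9), (150, 12)]
[(2, 9), (6, 10), (10, 8), (14, 8), (18, 34), (22, 39), (26, 38), (30, 40), (34, 39), (38, 39), (42, 38), (46, 10), (50, 9), (54, 12), (58, 9), (62, 7), (66, 25), (70, 28), (74, 24), (78, 31), (82, 28), (86, 27), (90, 28), (94, 4), (110, 39), (114, 40), (118, 39), (122, 39), (126, 39), (130, 39), (134, 37), (138, 10), (142, 9), (146, 10), (150, 11)]
[(2, 10), (6, 9), (10, 8), (14, 11), (18, 11), (22, 11), (26, 10), (30, 6), (34, 6), (38, 8), (42, 11), (46, 24), (50, 39), (54, 41), (58, 40), (62, 38), (66, 40), (70, 39), (74, 28), (78, 26), (82, 27), (86, 26), (90, 26), (94, 26), (98, 27), (102, 27), (106, 29), (110, 31), (114, 40), (118, 36), (122, 39), (126, 39), (130, 39), (138, 12), (142, 10), (146, 12), (150, 11)]
[(2, 10), (6, 10), (10, 8), (14, 9), (18, 8), (22, 11), (26, 7), (30, 8), (34, 9), (38, 10), (42, 10), (46, 30), (50, 38), (54, 41), (58, 41), (62, 39), (66, 37), (70, 38), (74, 27), (78, 29), (82, 26), (86, 29), (90, 26), (94, 26), (110, 37), (122, 40), (126, 39), (130, 39), (134, 41), (138, 9), (142, 10), (146, 9), (150, 9)]
```

```bash
python3 -c "
from h import *
to([.611,.026,.166]);to([.611,.026,.07])
"
```

```text
shift to [0.611, 0.026, 0.166] [0.1598 0.0114 0.0082]
shift to [0.611, 0.026, 0.07] [0.1543 0.0146 0.1039]
```

>>> send_rows:
  steps: [0,0.055,0.004,0.003,0,0,0.11,0.008,0.006,0,0,0.16,0.0114,0.008,0,0,0.16,0.0114,0.008,0,0,0.158,0.0125,0.04,0,0,0.156,0.0135,0.08,0,0,0.1543,0.0146,0.104,0,0,0.1543,0.0146,0.104,0]

```text
time: 13.92
position: [0.6091, 0.0264, 0.0679]
tool_rot: [0.664, 0.747, 0.005, -0.035]
ft_force: [0.4, 0.8, 0.0]
grip_width: 0.0004
```

>>> send_rows:
  steps: [0,-0.004,0,0,0,0,-0.008,0,0,0,0,-0.012,0,0,0]

```text
time: 14.3
position: [0.6113, 0.014, 0.0683]
tool_rot: [0.664, 0.747, 0.005, -0.034]
ft_force: [-0.1, -0.3, 0.3]
grip_width: 0.0007
```

```bash
python3 -c "
from h import *
show()
"
```

```text
t 14.3 p [0.6113 0.014  0.0683] yawx 96.66 tilt [-0.0436  0.0533 -0.9976] F [-0.1 -0.3  0.3] w 0.0007 q [-0.182  0.726  1.55   0.056  0.919 -0.335]
```

>>> send_rows:
  steps: [0,-0.003,0,0,0,0,-0.006,0,0,0,0,-0.006,0,0,0]

```text
time: 14.68
position: [0.6125, 0.0106, 0.0684]
tool_rot: [0.665, 0.746, 0.008, -0.035]
ft_force: [1.0, 8.7, 0.2]
grip_width: 0.0005
```

>>> send_rows:
  steps: [0,-0.003,0,0,0,0,-0.006,0,0,0,0,-0.006,0,0,0]

```text
time: 15.05
position: [0.6132, 0.0097, 0.0685]
tool_rot: [0.665, 0.746, 0.011, -0.038]
ft_force: [2.7, 15.2, 1.0]
grip_width: 0.0008
```

>>> send_rows:
  steps: [0,0.012,0,0,0,0,0.016,0,-0.02,0,0,0.016,0,-0.06,0,0,0.016,0,-0.1,0,0.03,-0.03,0,-0.16,0,0.06,-0.08,0,-0.2,0,0.06,-0.08,0,-0.2,0]

```text
time: 15.92
position: [0.6326, -0.0866, 0.266]
tool_rot: [0.666, 0.745, 0.012, -0.034]
ft_force: [0.5, 1.3, 0.3]
grip_width: 0.0228
```

```bash
python3 -c "
from h import *
show()
o=snap('j');C0=W+.085*CY
for n,c in o.items():
  P=pts(c);L=(P-C0)@np.stack([CX,CY,[0,0,1]]).T
  m=(np.abs(L[...,0])<.06)&(L[...,1]>.05)&(L[...,1]<.13)
  for lo,hi in ((.05,.12),(.125,.15),(.15,.18),(.18,.2)):
    b=m&(L[...,2]>lo)&(L[...,2]<hi);q=L[b]
    if len(q): print(n,lo,hi,len(q),'med',np.median(q,0).round(4),'p3',np.percentile(q,4,0).round(4),'p97',np.percentile(q,96,0).round(4),'px',np.argwhere(b).mean(0).round(1))
s=o['scene']['color'][130:260,190:330,::-1]
cv2.imwrite('pics/j_z.png',cv2.resize(s,(640,594),interpolation=cv2.INTER_CUBIC))
s=o['top']['color'][150:220,180:250,::-1]
cv2.imwrite('pics/j_t.png',cv2.resize(s,(560,560),interpolation=cv2.INTER_CUBIC))
"
```

```text
t 15.93 p [ 0.6326 -0.0866  0.266 ] yawx 96.3 tilt [-0.0343  0.0622 -0.9975] F [0.5 1.3 0.3] w 0.0228 q [-0.334  0.524  1.312  0.049  1.359 -0.456]
scene 0.05 0.12 121 med [0.0102 0.0956 0.0862] p3 [-0.0059  0.0782  0.0556] p97 [0.0274 0.1033 0.1174] px [224.7 291.6]
scene 0.125 0.15 54 med [0.0167 0.0916 0.1354] p3 [-0.0021  0.082   0.1262] p97 [0.028  0.1018 0.1478] px [215.5 291.4]
scene 0.15 0.18 69 med [0.0164 0.0953 0.1657] p3 [-0.0076  0.0816  0.1518] p97 [0.0195 0.1015 0.179 ] px [208.3 293.2]
scene 0.18 0.2 64 med [0.0044 0.0907 0.1866] p3 [-0.0113  0.0801  0.1812] p97 [0.0156 0.1008 0.1899] px [201.3 294.2]
top 0.05 0.12 36 med [-0.011   0.0801  0.1109] p3 [-0.0188  0.0767  0.053 ] p97 [0.0014 0.0938 0.1184] px [185.2 207.4]
top 0.125 0.15 19 med [0.0059 0.0837 0.1367] p3 [-0.0173  0.0792  0.1258] p97 [0.0235 0.0935 0.147 ] px [179.6 204.1]
top 0.15 0.18 24 med [-0.0045  0.083   0.1725] p3 [-0.0174  0.0787  0.1548] p97 [0.0139 0.0978 0.1796] px [181.2 202.5]
top 0.18 0.2 84 med [-0.0041  0.0902  0.1873] p3 [-0.0163  0.0797  0.1814] p97 [0.0105 0.1011 0.1919] px [181.2 200. ]
```

View pics/j_z.png

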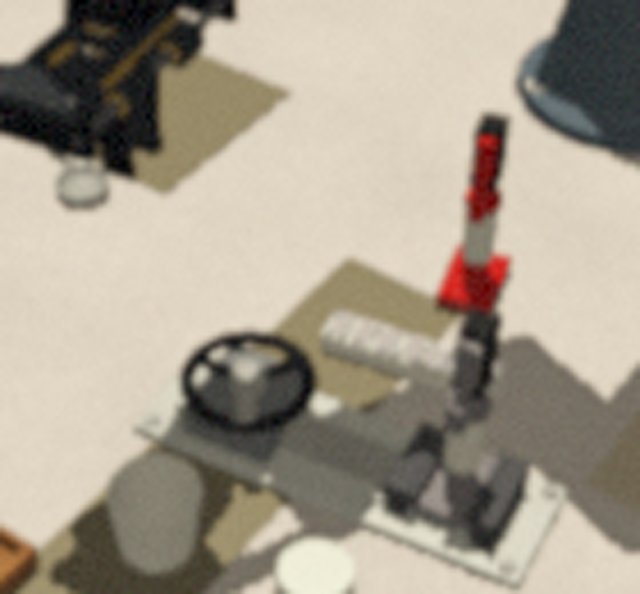

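View pics/j_t.png

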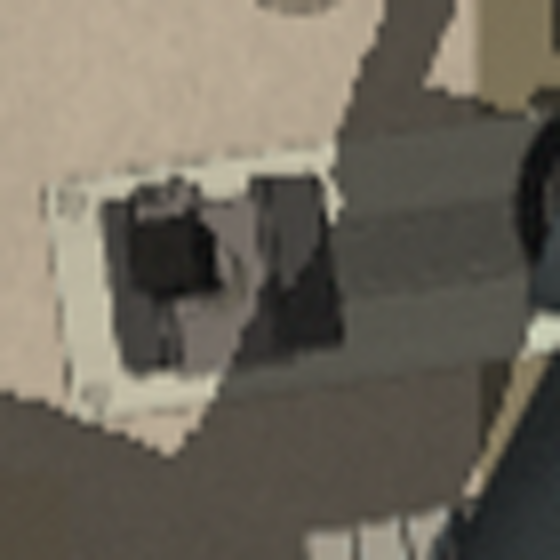

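```bash
python3 -c "
from h import *
to([.5563,.1441,.25]);to([.5563,.1441,.144])
"
```

```text
shift to [0.5563, 0.1441, 0.25] [ 0.2338 -0.048   0.0311]
shift to [0.5563, 0.1441, 0.144] [ 0.2265 -0.0446  0.1368]
```

>>> send_rows:
  steps: [0.065,0.055,-0.012,0.007,-0.026,0.065,0.11,-0.024,0.015,-0.026,0.065,0.165,-0.036,0.023,-0.026,0.065,0.22,-0.046,0.03,-0.026,0.065,0.2338,-0.048,0.031,-0.026,0.065,0.2338,-0.048,0.031,-0.026]

```text
time: 16.77
position: [0.5549, 0.1456, 0.2491]
tool_rot: [0.655, 0.755, 0.011, -0.037]
ft_force: [0.9, 0.2, 0.4]
grip_width: 0.0651
```

```bash
python3 -c "
from h import *
show();to([.5563,.1441,.144])
o=snap('k')
s=o['scene']['color'][110:240,220:360,::-1]
cv2.imwrite('pics/k_z.png',cv2.resize(s,(640,594),interpolation=cv2.INTER_CUBIC))
"
```

```text
t 16.77 p [0.5549 0.1456 0.2491] yawx 98.01 tilt [-0.0419  0.0645 -0.997 ] F [0.9 0.2 0.4] w 0.0651 q [ 0.026  0.44   1.515  0.07   1.228 -0.14 ]
shift to [0.5563, 0.1441, 0.144] [-0.009   0.0046  0.1046]
```

View pics/k_z.png

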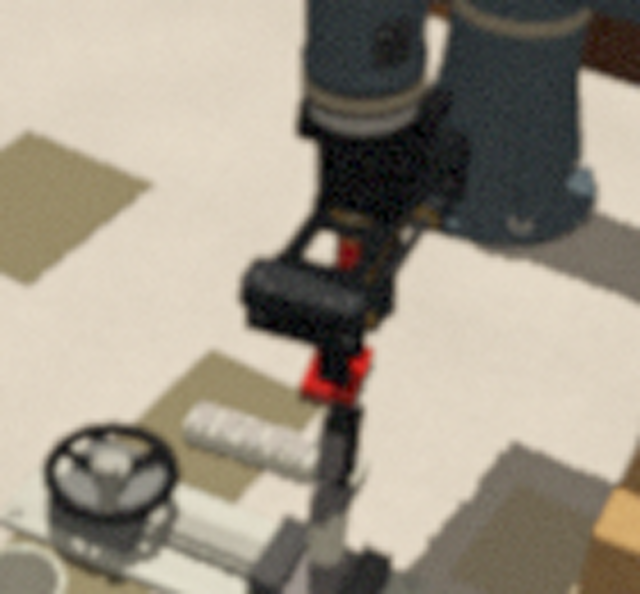

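The gripper is above the grip (finger at about (345,365), grip top at (343,405)). I'll descend and then close.

>>> send_rows:
  steps: [0.065,-0.0025,0.002,0.03,0,0.065,-0.005,0.003,0.06,0,0.065,-0.009,0.0046,0.1,0,0.065,-0.009,0.0046,0.105,0,0.065,-0.009,0.0046,0.105,0]
  force: 30

```text
time: 17.5
position: [0.5587, 0.1411, 0.1444]
tool_rot: [0.657, 0.753, 0.011, -0.036]
ft_force: [0.8, 0.6, 1.0]
grip_width: 0.0651
```

```bash
python3 -c "
from h import *
show();to([.5563,.1441,.144])
o=snap('l')
s=o['scene']['color'][140:260,230:360,::-1]
cv2.imwrite('pics/l_z.png',cv2.resize(s,(640,590),interpolation=cv2.INTER_CUBIC))
"
```

```text
t 17.5 p [0.5587 0.1411 0.1444] yawx 97.74 tilt [-0.0396  0.0644 -0.9971] F [0.8 0.6 1. ] w 0.0651 q [ 0.018  0.573  1.613  0.078  0.996 -0.161]
shift to [0.5563, 0.1441, 0.144] [ 0.0032 -0.002   0.0007]
```

View pics/l_z.png

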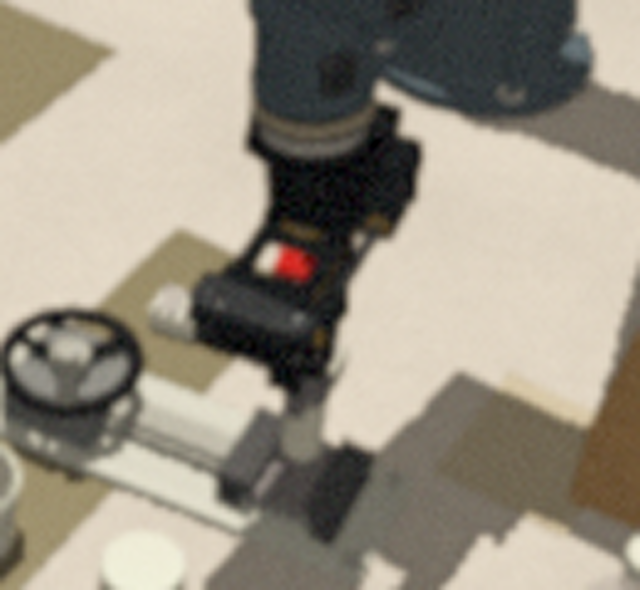

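>>> send_rows:
  steps: [0.045,0.0025,-0.001,0,0,0.035,0.0025,-0.001,0,0,0.0,0.0025,-0.001,0,0,0.0,0.0025,-0.001,0,0,0.0,0.0025,-0.001,0,0,0.0,0.0025,-0.001,0,0,0.0,0.0025,-0.001,0,0]
  force: 30

```text
time: 18.48
position: [0.5585, 0.144, 0.1463]
tool_rot: [0.657, 0.753, 0.013, -0.035]
ft_force: [-0.7, 0.4, 5.2]
grip_width: 0.0263
```

```bash
python3 -c "
from h import *
show();o,p,Rm=obs();print((Rm.T@np.array([0,0,.1])).round(4))
"
```

```text
t 18.48 p [0.5585 0.144  0.1463] yawx 97.8 tilt [-0.0356  0.0647 -0.9973] F [-0.7  0.4  5.2] w 0.0263 q [ 0.023  0.57   1.613  0.078  0.994 -0.158]
[ 0.0069 -0.0026 -0.0997]
```

>>> send_rows:
  steps: [0,0.0005,-0.0002,-0.007,0,0,0.001,-0.0004,-0.014,0,0,0.0015,-0.0005,-0.021,0,0,0.002,-0.0007,-0.028,0,0,0.0024,-0.0009,-0.035,0,0,0.0029,-0.0011,-0.042,0,0,0.0029,-0.0011,-0.042,0]

```text
time: 19.35
position: [0.5585, 0.1441, 0.1892]
tool_rot: [0.657, 0.753, 0.013, -0.035]
ft_force: [-0.9, 0.6, -1.3]
grip_width: 0.0262
```

```bash
python3 -c "
from h import *
show();o=snap('m')
s=o['scene']['color'][120:250,230:360,::-1]
cv2.imwrite('pics/m_z.png',cv2.resize(s,(590,590),interpolation=cv2.INTER_CUBIC));to([.557,.1441,.23])
"
```

```text
t 19.35 p [0.5585 0.1441 0.1892] yawx 97.81 tilt [-0.0353  0.0647 -0.9973] F [-0.9  0.6 -1.3] w 0.0262 q [ 0.023  0.512  1.576  0.074  1.088 -0.149]
shift to [0.557, 0.1441, 0.23] [ 0.0031 -0.0025 -0.0412]
```

View pics/m_z.png

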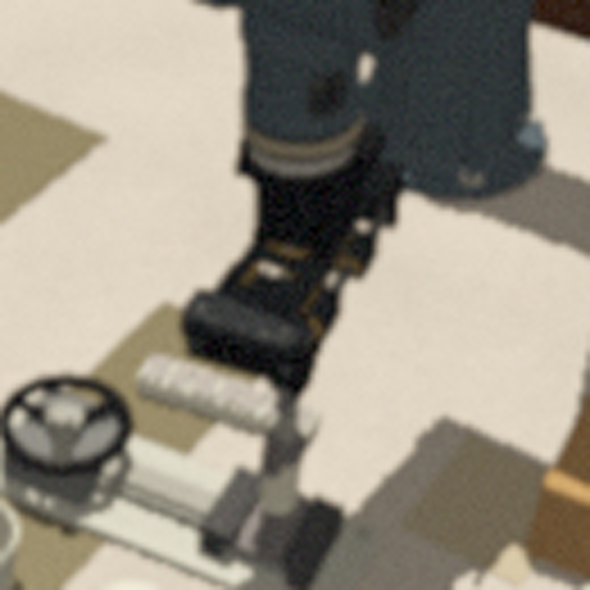

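>>> send_rows:
  steps: [0,0.0005,-0.0002,-0.007,0,0,0.001,-0.0004,-0.014,0,0,0.0015,-0.0005,-0.021,0,0,0.002,-0.0007,-0.028,0,0,0.0024,-0.0009,-0.035,0,0,0.0029,-0.0011,-0.042,0,0,0.0035,-0.0013,-0.049,0,0,0.0035,-0.0013,-0.049,0]

```text
time: 20.45
position: [0.5589, 0.1442, 0.2389]
tool_rot: [0.657, 0.753, 0.013, -0.034]
ft_force: [0.3, -0.1, -3.0]
grip_width: 0.026
```

```bash
python3 -c "
from h import *
show()
"
```

```text
t 20.45 p [0.5589 0.1442 0.2389] yawx 97.81 tilt [-0.0339  0.0648 -0.9973] F [ 0.3 -0.1 -3. ] w 0.026 q [ 0.024  0.453  1.524  0.07   1.198 -0.14 ]
```

>>> send_rows:
  steps: [0,0.0003,0,-0.005,0,0,0.0007,-0.0002,-0.01,0,0,0.001,-0.0003,-0.015,0,0,0.0013,-0.0004,-0.02,0,0,0.0013,-0.0004,-0.02,0]

```text
time: 21.08
position: [0.5587, 0.1441, 0.2585]
tool_rot: [0.657, 0.753, 0.013, -0.034]
ft_force: [0.0, -0.2, -10.0]
grip_width: 0.0259
```

```bash
python3 -c "
from h import *
show();o=snap('n')
s=o['scene']['color'][100:250,230:360,::-1]
cv2.imwrite('pics/n_z.png',cv2.resize(s,(520,600),interpolation=cv2.INTER_CUBIC))
"
```

```text
t 21.07 p [0.5587 0.1441 0.2585] yawx 97.8 tilt [-0.0347  0.0648 -0.9973] F [  0.   -0.2 -10. ] w 0.0259 q [ 0.023  0.432  1.5    0.069  1.244 -0.137]
```

View pics/n_z.png

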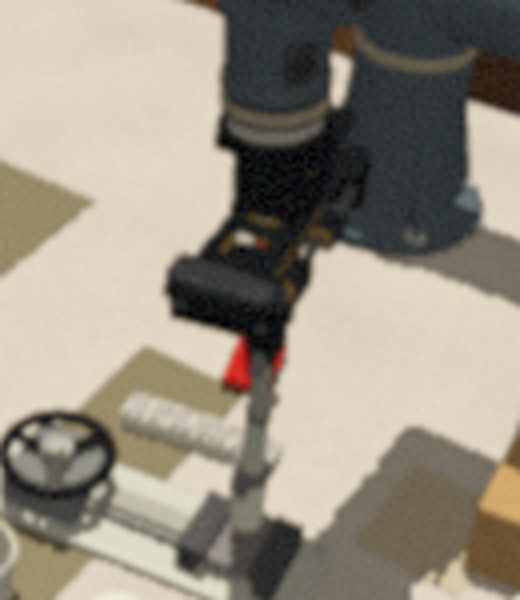

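>>> send_rows:
  steps: [0,0.0002,0,-0.003,0,0,0.0003,0,-0.005,0,0,0.0003,0,-0.005,0]

```text
time: 21.55
position: [0.5568, 0.144, 0.2597]
tool_rot: [0.657, 0.753, 0.011, -0.037]
ft_force: [0.4, -0.2, -27.5]
grip_width: 0.0257
```

```bash
python3 -c "
from h import *
show();o=snap('p');C0=W+.085*CY
for tag in 'jp':
 for n,c in pickle.load(open(tag+'.pkl','rb')).items():
  P=pts(c);L=(P-C0)@np.stack([CX,CY,[0,0,1]]).T
  m=(np.abs(L[...,0])<.036)&(L[...,1]>.076)&(L[...,1]<.104)&(L[...,2]<.05)&(np.abs(L[...,0])>.017)
  print(tag,n,'head z',m.sum(),np.median(L[m][:,2]) if m.any() else 0)
c=o['scene'];P=pts(c);L=(P-C0)@np.stack([CX,CY,[0,0,1]]).T
m=(np.abs(L[...,0])<.045)&(np.abs(L[...,1]-.09)<.03)
for z in np.arange(.04,.33,.008):
  b=m&(np.abs(L[...,2]-z)<.004);q=L[b]
  if len(q)>1: print(round(z,3),len(q),'x',np.median(q[:,0]).round(4),'y',np.percentile(q[:,1],[5,95]).round(4),c['color'][b].mean(0).astype(int))
"
```

```text
t 21.55 p [0.5568 0.144  0.2597] yawx 97.78 tilt [-0.0413  0.0642 -0.9971] F [  0.4  -0.2 -27.5] w 0.0257 q [ 0.023  0.431  1.499  0.069  1.253 -0.136]
j scene head z 74 0.026949249730061853
j top head z 78 0.027024315730094672
p scene head z 84 0.027612999093594826
p top head z 20 0.03111319680671598
0.04 115 x 0.0069 y [0.0613 0.1193] [73 70 67]
0.048 11 x 0.007 y [0.0733 0.1   ] [97 93 84]
0.056 11 x 0.0072 y [0.0821 0.1017] [123 118 104]
0.064 13 x 0.0077 y [0.0782 0.102 ] [126 121 107]
0.072 13 x 0.0094 y [0.0809 0.1023] [129 124 109]
0.08 13 x 0.008 y [0.0809 0.1026] [133 128 112]
0.088 16 x 0.0085 y [0.0838 0.1019] [130 124 110]
0.096 6 x 0.0077 y [0.0951 0.1022] [129 123 108]
0.104 5 x 0.0064 y [0.0945 0.1031] [122 116 103]
0.112 19 x 0.0147 y [0.0814 0.104 ] [108 102  93]
0.12 38 x 0.0051 y [0.0761 0.1029] [105 100  92]
0.128 22 x 0.0177 y [0.083  0.0976] [106 102  93]
0.136 14 x 0.0074 y [0.0818 0.0965] [113 109  99]
0.144 10 x 0.0052 y [0.0871 0.0982] [119 117 104]
0.152 11 x 0.0072 y [0.0853 0.0989] [123 120 108]
0.16 12 x 0.0064 y [0.0843 0.098 ] [125 122 109]
0.168 8 x 0.0049 y [0.0819 0.0971] [135 130 116]
0.176 17 x 0.0065 y [0.0823 0.0992] [108 102  92]
0.184 13 x 0.0041 y [0.0826 0.0972] [102  97  87]
0.192 10 x 0.0033 y [0.083  0.0957] [103  99  89]
0.2 10 x 0.0044 y [0.0859 0.0965] [95 91 82]
0.208 8 x 0.0049 y [0.0848 0.0959] [96 87 77]
0.216 13 x 0.0053 y [0.0845 0.0963] [92 84 76]
0.224 4 x 0.0041 y [0.0929 0.0963] [96 76 68]
0.232 10 x 0.013 y [0.0855 0.0959] [85 66 61]
0.24 9 x 0.0126 y [0.0856 0.0936] [72 62 59]
0.248 19 x 0.0119 y [0.0808 0.1014] [79 51 47]
0.256 6 x 0.0052 y [0.0998 0.1014] [54 39 39]
0.264 24 x 0.0225 y [0.0853 0.1016] [49 40 37]
0.272 10 x 0.0024 y [0.0914 0.1015] [54 48 43]
0.28 7 x 0.0066 y [0.0995 0.1015] [24 24 23]
0.288 4 x 0.0052 y [0.0997 0.1019] [29 28 26]
0.296 4 x 0.009 y [0.101 0.102] [31 29 29]
0.328 6 x -0.0158 y [0.0751 0.0999] [65 57 46]
```

>>> send_rows:
  steps: [0,0,0,-0.001,0,0,0,0,-0.001,0,0,0,0,-0.001,0,0,0,0,-0.001,0]
  force: 40

```text
time: 22.15
position: [0.5565, 0.1438, 0.2596]
tool_rot: [0.657, 0.753, 0.01, -0.037]
ft_force: [0.6, 0.1, -26.7]
grip_width: 0.0256
```

>>> send_rows:
  steps: [0,0,0,-0.0015,0,0,0,0,-0.0015,0,0,0,0,-0.0015,0,0,0,0,-0.0015,0,0,0,0,-0.0015,0]

```text
time: 22.78
position: [0.5562, 0.1438, 0.2598]
tool_rot: [0.657, 0.753, 0.01, -0.038]
ft_force: [1.5, 0.6, -27.8]
grip_width: 0.026
```

```bash
python3 -c "
from h import *
show();o=snap('q')
"
```

```text
t 22.77 p [0.5562 0.1438 0.2598] yawx 97.77 tilt [-0.0436  0.064  -0.997 ] F [  1.5   0.6 -27.8] w 0.026 q [ 0.023  0.431  1.498  0.068  1.255 -0.136]
```

View pics/q_scene.png

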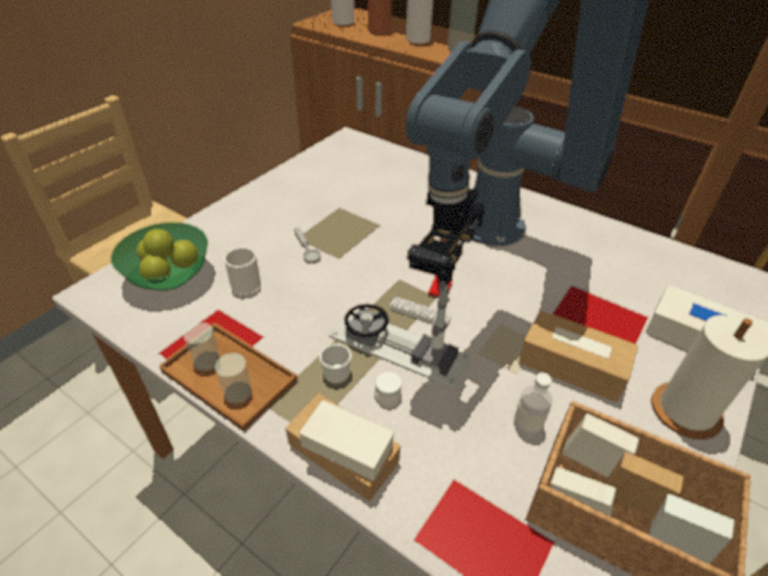

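The handle sits steadily against the second stop, and the wheel, head and other objects haven't moved. Handing in.

```bash
python3 -c "
from h import *
print(hand_in()); show()
"
```

```text
the job is handed in; nothing more can be done
None
the job is handed in; nothing more can be done
```

I wound the wheel clockwise until the jaw clamped the brush head, then took the grip, squeezed the button in and pulled the handle up to its second stop. I handed in at about 22.8 s, while still holding it there.

**Clamp:** The wheel turned about 4.9 rad, then stalled. A separate push on the peg reached 15 N and it gave less than 1 mm. In the camera frames the grip was centred at y = 90.2 mm in the clamp's frame, where 90 mm means clamped. The jaw's lip edge was at about 71 mm, which fits a shut jaw.

**Handle:** The hand rose about 113 mm, and the pull then jumped from 10 N to a steady 28 N, which marks the hard stop. That is about 3 mm more than the 110 mm of travel, so a small slip in the fingers or some give is likely. The grip's lower edge measured about 238 mm high, as expected at full length. The finger opening of 26 mm against 32 mm with the button out means it is squeezed in.

**Head and other things:** The scene camera put the head at the same height before and after the pull (27.0 and 27.6 mm). The top camera read 31 mm afterwards, but from only 20 points, partly hidden by the arm. The other things on the table looked unmoved in the last scene picture; I did not measure each one.

**Not as planned:**
- While winding, the peg slipped about 8 mm between the pads, so I gripped it again harder.
- At the jam the hand briefly pushed on the peg with about 40 N, through the fingers and not the gripper's body.
- That load left the tool tilted about 4° for the rest of the job, so I worked out the pull direction to keep it vertical.

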